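Pack the tuner over the boost pedal and snap the case shut

ROBOT

A 6-joint arm with a two-finger parallel gripper is mounted at the origin on the work surface. World frame = base frame: x ahead of the robot, y to its left, z up, the work surface at z = 0. Lengths are in m, angles in rad, forces in N, time in s.
With the tool pointing down it reaches from about 0.35 to 0.775 m from the base axis. Payload 7.3 kg.
Tool frame: the origin (TCP) lies on the front face of the gripper's body, between the roots of the fingers; the fingertips stand ahead of it and the grasp point (between the pads) lies 47 mm ahead of it (finger_overhang is the z of the fingertips in the tool frame, in m); z points along the fingers, y is the line along which they close (so a half turn about z gives the same grasp; the last joint's range is limited). The gripper opens to 92 mm and grips with 3 to 60 N. Pads are 19 mm wide; open, the fingers measure 130 mm over their backs; the gripper's body (75 mm by 190 mm) begins 47 mm behind the grasp point.
Start: joints at [1.126, 0.342, 1.524, -0, 1.275, -0.146], TCP at [0.155, 0.502, 0.292] pointing down, gripper open.
Joint ranges: [-2.53, 2.53], [-0.77, 2.02], [0.04, 2.7], [-1, 4.14], [0.28, 2.66], [-3.11, 3.11]. Speed limits (rad/s): [2.57, 2.57, 3.14, 3.14, 3.14, 3.14].

INTERFACE

Orientations are given as [roll, pitch, yaw] about the fixed x, y, z axes, in that order (R = Rz(yaw) Ry(pitch) Rx(roll)).
In Python, from cell import * gives the robot as it stands. The module is installed in compiled form; this text tells all that it offers.
- The arm moves only by the tool arm_command, never from a script. Its argument "series" is a list of rows, each an object of numbers: "x", "y", "z": the shift along the tool's x, y, z in mm; "rx", "ry", "rz": the turn, a rotation vector about the tool's x, y, z in degrees. A call has 1 to 20 rows; each row is the pose to reach, as a shift and turn from the pose commanded when the call began, along the tool's axes at that moment; what a row does not reach only later rows make up. A row lasts 1/10 s, in which the tool goes at most 50 mm and 8.59 degrees, less where a joint would pass 70% of its speed; a pose out of reach is approached as far as the arm can. A call with a gripper value outside its range is refused whole. "hand" is the finger opening in mm, from 0 to 91.8, set as the call begins (left out, the last holds). The fingers move at their own pace and stop on an object; "squeeze" is the grip in N (left out, the last holds). Time passes only in rows, so rows that repeat a pose let the fingers close. It gives the time, the measured TCP pose, the force, the opening and the grip force at its end, in the units of the state.
- observe(): the state, without advancing time (a new reading comes with each control period).
- read_camera(name): name is "scene" or "top"; returns a dict with "pixels" (420x560x3 uint8, blue, green, red), "K" (3x3 intrinsics, pixels), "rvec" (rotation vector, rad) and "tvec" (3), from world to camera coordinates, as OpenCV has them. Camera axes: x right, y down, z forward; pixel columns grow to the right and rows downward; lengths in m; the calibration is good to about 2 mm. A picture is of the moment at which its call begins. There is no depth.
- hand_in(): hands the job in; it is judged then, once.
Trained networks look in a picture, given as the dict that the camera call returned (one of the last four; its "shot" number tells which), for a name from the list of things; names that differ only in an ending like _2 or _b are one class to them, and where a whole thing is asked for, a point or a joint stands for the part that bears it (a point fixed in the world has none). Each returns a list of dicts, best first, with "confidence" (0 to 1); they miss things now and then, are a little off and sometimes report something else, mostly with a low value. They report only what shows in the picture. A call takes as long as a camera call. They do not tell look-alikes from the thing itself.
- boxes_of(picture, query): "point" ([x, y, z] in m, in world coordinates, good to about 4 mm: the middle of the surface that is visible of it).
- trace(picture, query): "pixels" (420x560 bool, what is visible of it).
- mark_of(picture, query): "point" ([x, y, z] in m, in world coordinates, good to about 4 mm: a listed point, or the origin of a listed thing).
The state is a dict: "time": time; "qpos": joint angles; "qvel": joint speeds; "joint_efforts": joint torques, N m; "tool_pos": TCP position; "tool_rot": TCP orientation; "contact_force": force on the tool from outside, world axes, zero at the start; "torque": the same for the moment, N m; "opening": finger opening in m; "grip_force": force on a finger pad.
Only numpy, scipy, OpenCV 4.12 (cv2) and the standard library are available. Lean on these libraries where they do the work, as an engineer would, in place of code of your own. Each camera call takes 0.05 s, during which the arm holds its last target. There are 200 camera calls.

TASK

Pack the little pedal case: lay the plywood separator flat on the ledges above the red boost pedal, then gently set (do not drop) the green tuner pedal right way up in the middle of the separator, with its long side parallel to the cover's hinge. Finally swing the wooden cover over and press it down until its catch snaps and holds it fully shut. Leave all the other things where they are, the standing ones upright.

Things in the scene. Friction and masses are not known exactly. Their poses are not given: they have to be found in the camera images.
- case: fixed open-topped wooden pedal case, 94 mm (its x) x 110 mm (its y), rim 94 mm above its origin (centre of its underside, on the board); inside 78 x 94 mm (x, y), walls 8 mm. A red boost pedal is fixed on its floor, lower than the ledges. The cover is hinged along the top of the +y wall; the spring-roller catch sits in the middle of the outside of the -y wall
- case_seat (a point): point midway between the two ledges, at the height of their tops: 46 mm above the case's origin, 48 mm below the rim. The ledges, 12 mm wide, run along the inside of the two x end walls; the separator lies on both, with about 3 mm free all round
- cover (a joint): angle of the wooden cover (94 x 110 x 8 mm): 0 = fully shut, 1.57 = upright, 2.3 = fully open, leaning outward past the +y wall. A balanced, stiffish hinge: it stays where left when well open, and lifts again by 0.1 to 0.4 if pushed down but not caught. The catch resists from about 0.09 on with some 7 N at the free edge, then snaps and holds the cover at 0 to 0.01
- cover_hinge (a point): middle of the hinge line, fixed on the case at its local (0, 55, 94) mm; the hinge runs along the case's x; the shut cover reaches from here 110 mm to the case's -y and lies 0 to 8 mm above it
- cover_edge (a point): middle of the cover's free edge, on its outer face (the face that is up when shut), 110 mm from the hinge line; a steel tongue 24 mm wide stands out 6 mm beyond the edge here and, shut, reaches 16 mm down past the rim
- separator: loose H-shaped plywood sheet, 71 mm (its x) x 88 mm (its y) x 8 mm, 40 g, lying flat; origin at the centre of its underside. In the middle of both its +y and -y sides is a finger notch, 35 mm wide along x and 22 mm deep, leaving a waist 44 mm wide across y to be pinched
- tray: fixed grey plastic tray, 138 mm (x) x 166 mm (y) x 42 mm high, origin at the centre of its underside, floor and walls 4 mm; two full-height partitions make three slots side by side along y (pitch 54 mm), each 130 mm long in x and 50 mm wide. The boxes lie lower than the walls, with finger room only at their two x ends
- tuner: loose green tuner pedal with a black screen and a footswitch mark on top, 68 x 44 x 34 mm (along its x, y, z), 160 g; origin at the centre of its underside; lies along one of the tray's slots. In the case there is finger room only at its long sides, so it must be set down on the board and taken again
- fuzz: loose yellow pedal in another slot of the tray, 64 x 42 x 32 mm (along its x, y, z), 160 g; origin at the centre of its underside; leave alone
- batteries: loose brown cardboard battery box in another slot of the tray, 60 x 42 x 30 mm (along its x, y, z), 140 g; origin at the centre of its underside; leave alone
- capo: loose steel capo lying flat on the board, about 80 x 36 x 15 mm, origin under its centre; leave alone
- slide: loose glass slide standing upright, tube 28 mm across and 65 mm high, origin at the centre of its underside; leave alone
- polish: loose small blue bottle standing upright, 34 mm across, 85 mm high, origin at the centre of its underside; leave alone
- screwdriver: loose blue screwdriver lying along its x, 190 mm long, handle about 30 mm thick, origin under its middle; leave alone
There are look-alikes about, which are no part of the job. What is meant by the case is not pink, and is the smaller of those in its own colour.

How it is judged:
On the way, in this order (a step that is already met when the one before it is completed fails the run):
1. the separator lies flat on the case's ledges, let go (horizontal distance between separator and case below 0.01 m and z of separator in the frame of case between 0.043 and 0.05 m and angle between separator's own z axis and vertical below 0.06 rad and contact force between the fingers and separator below 0.05 N and linear speed of separator below 0.03 m/s), for 0.2 s.
2. the tuner pedal stands right way up in the middle of the separator, long side along the hinge, let go (horizontal distance between separator and case below 0.01 m and z of separator in the frame of case between 0.043 and 0.05 m and angle between separator's own z axis and vertical below 0.06 rad and horizontal distance between tuner and separator below 0.02 m and z of tuner in the frame of separator between 0.005 and 0.012 m and angle between tuner's own z axis and vertical below 0.08 rad and angle between the x axis of tuner and the x axis of case, either way round below 0.3 rad and contact force between the fingers and tuner below 0.05 N and linear speed of tuner below 0.03 m/s), for 0.2 s.
3. the cover is held shut by its catch (horizontal distance between separator and case below 0.01 m and z of separator in the frame of case between 0.043 and 0.05 m and angle between separator's own z axis and vertical below 0.06 rad and horizontal distance between tuner and separator below 0.02 m and z of tuner in the frame of separator between 0.005 and 0.012 m and angle between tuner's own z axis and vertical below 0.08 rad and angle between the x axis of tuner and the x axis of case, either way round below 0.3 rad and value of joint cover below 0.03 rad), for 0.2 s.
At the end, for the whole second after the job is handed in: Separator flat on the ledges (centre within 10 mm of the case's, tilt under 0.06 rad), tuner right way up on the separator (within 20 mm of its centre, tilt under 0.08 rad, long side within 0.3 rad of the hinge direction), both at rest, cover shut at less than 0.03 rad with nothing pressing on it (all of step 3 and contact force between the fingers and separator below 0.05 N and linear speed of each of separator, tuner below 0.03 m/s and contact force between the fingers and tuner below 0.05 N and contact force between each of the arm, the fingers and cover below 0.05 N); the robot touches nothing.
It fails at once if another thing was shifted by more than 30 mm (distance of any of fuzz, batteries, capo, slide, polish, screwdriver from where it was at the start of the episode above 0.03 m).
It fails at once if the standing slide or bottle was tipped over (angle between any of slide, polish's own z axis and vertical above 0.5 rad).
It fails at once if the tuner was dropped into the case (horizontal distance between tuner and case below 0.05 m and contact force between the fingers and tuner below 0.05 N and linear speed of tuner above 0.35 m/s).
It also fails if it takes over 72 s, if anything falls off the work surface, if the arm or the gripper's body presses on something with over 40 N, if the wrist force passes 120 N, or if a joint passes its speed limit or range.

## Working session

There is one attempt and no reset: what is moved stays moved. The work goes in short steps, Python scripts to look and compute and a tool call to move; the robot and the scene stay as the last step left them, time stands still between calls to the robot, and variables do not carry over. Pictures are saved under pics/ and viewed, at most 10 in all, crops included, and the job is handed in when it is done.

Besides the shell and the picture viewer there is one more tool, called after ">>>" as name(argument=value, ...) on one line, values as JSON. arm_command: Moves the arm, as the interface text tells. Its arguments: {"type":"object","properties":{"series":{"type":"array"},"hand":{"type":"number"},"squeeze":{"type":"number"}},"required":["series"]}

```bash
mkdir -p pics; cat > h.py <<'E'
from cell import *
import numpy as np, cv2
def proj(p,P):
    return cv2.projectPoints(np.array(P,float).reshape(-1,3),p["rvec"],p["tvec"],p["K"],None)[0].reshape(-1,2)
def ray(p,uv,z):
    R=cv2.Rodrigues(p["rvec"])[0];t=np.array(p["tvec"]).reshape(3)
    uv=np.array(uv,float).reshape(-1,2);d=(np.linalg.inv(p["K"])@np.c_[uv,np.ones(len(uv))].T).T@R
    c=-R.T@t
    return c+d*((z-c[2])/d[:,2])[:,None]
E
python3 - <<'E'
from h import *
for n in ["scene","top"]:
    p=read_camera(n);cv2.imwrite(f"pics/{n}0.png",p["pixels"])
    for q in ["case","case_seat","cover_hinge","cover_edge","separator","tray","tuner","fuzz","batteries","capo","slide","polish","screwdriver"]:
        r=mark_of(p,q)
        print(n,q,[(np.round(a["point"],3).tolist(),round(a["confidence"],2),proj(p,a["point"]).round().tolist()[0]) for a in r])
print(observe())
E
```

```text
scene case [([0.326, 0.486, -0.003], 0.94, [461.0, 244.0]), ([0.345, 0.267, 0.002], 0.7, [378.0, 224.0]), ([0.545, 0.275, 0.001], 0.65, [357.0, 263.0]), ([0.513, -0.201, 0.006], 0.16, [209.0, 208.0])]
scene case_seat [([0.547, 0.274, 0.043], 0.77, [358.0, 249.0]), ([0.323, 0.486, 0.05], 0.59, [467.0, 227.0])]
scene cover_hinge [([0.344, 0.341, 0.128], 0.86, [413.0, 190.0]), ([0.317, 0.542, 0.096], 0.85, [496.0, 215.0]), ([0.538, 0.33, 0.092], 0.61, [385.0, 238.0])]
scene cover_edge [([0.329, 0.429, 0.103], 0.92, [447.0, 204.0]), ([0.537, 0.378, 0.194], 0.88, [415.0, 203.0]), ([0.361, 0.195, 0.134], 0.78, [357.0, 178.0])]
scene separator [([0.671, -0.003, 0.0], 0.64, [233.0, 257.0])]
scene tray [([0.504, -0.254, -0.003], 0.87, [198.0, 205.0])]
scene tuner [([0.503, -0.308, 0.003], 0.76, [184.0, 199.0]), ([0.673, -0.006, -0.001], 0.55, [232.0, 257.0])]
scene fuzz [([0.576, -0.088, -0.003], 0.73, [228.0, 230.0]), ([0.507, -0.253, 0.003], 0.58, [197.0, 203.0])]
scene batteries [([0.444, -0.036, -0.001], 0.62, [268.0, 213.0]), ([0.514, -0.201, 0.004], 0.55, [209.0, 208.0])]
scene capo [([
[... 1560 characters left out ...]
 0.84, [311.0, 144.0])]
{'time': 1.4, 'qpos': array([ 1.12601774e+00,  3.42004716e-01,  1.52408741e+00, -6.94157549e-06,
        1.27537814e+00, -1.45991721e-01]), 'qvel': array([ 0.00052952,  0.00155425,  0.00054534, -0.00149669,  0.00032188,
       -0.00070091]), 'joint_efforts': array([-1.65380911e-04, -4.31122327e+01, -2.44477791e+01,  7.17422809e-02,
        4.81939246e-02,  1.24716472e-06]), 'tool_pos': array([0.15452599, 0.50176833, 0.29224246]), 'tool_rot': array([3.14147254e+00, 2.43742872e-05, 2.84280780e+00]), 'contact_force': array([ 0.18180227,  0.97132693, -0.12979805]), 'torque': array([-0.00366015, -0.0365399 , -0.00577158]), 'grip_force': 0.0, 'opening': 0.09206990666033549}
```

View pics/scene0.png

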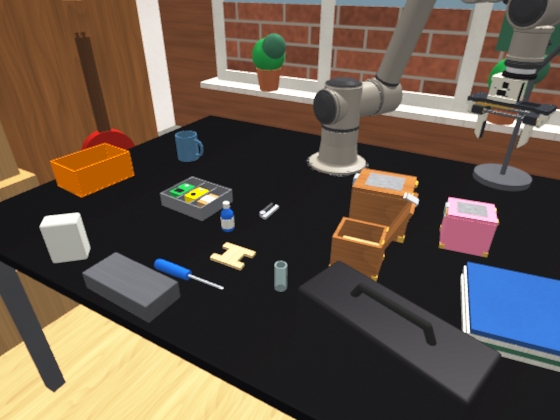

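View pics/top0.png

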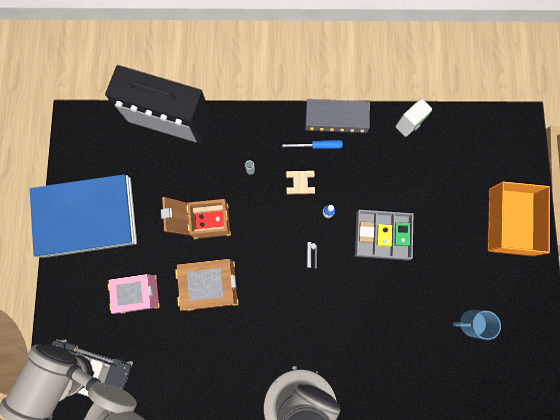

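```bash
python3 - <<'E'
from h import *
p=read_camera("top");s=read_camera("scene")
for q,z in [("separator",.008),("tuner",.038),("tray",.042),("fuzz",.036),("batteries",.034),("case",.094)]:
  for n,pp in (("top",p),("scene",s)):
    for a in trace(pp,q):
        m=a["pixels"].astype(np.uint8)
        c=cv2.findContours(m,0,2)[0]
        if not c: continue
        c=max(c,key=cv2.contourArea).reshape(-1,2)
        w=ray(pp,c,z)[:,:2]
        r=cv2.minAreaRect((w*1000).astype(np.float32))
        print(n,q,round(a["confidence"],2),np.round(r[0],1),np.round(r[1],1),round(r[2],1),int(m.sum()),c.mean(0).round())
I=p["pixels"]
def crop(I,cx,cy,w=66,h=50): return cv2.resize(I[cy-h//2:cy+h//2,cx-w//2:cx+w//2],(396,296),interpolation=cv2.INTER_CUBIC)
J=s["pixels"]
cv2.imwrite("pics/crop1.png",np.vstack([np.hstack([crop(I,198,218,80,60),crop(I,300,182)]),np.hstack([crop(I,384,235,80,60),crop(J,368,240,120,90)])]))
E
```

```text
top separator 0.62 [671.9  -2.5] [72.4 82.4] 2.8 443 [299. 182.]
top separator 0.57 [ 503.7 -261.9] [43.3 68.3] 87.7 308 [384. 234.]
scene separator 0.59 [675.5  -0.7] [81.9 94. ] 1.0 642 [232. 257.]
top tuner 0.74 [ 503.6 -308.2] [45.2 70.9] 87.3 353 [400. 233.]
top tuner 0.22 [441.6 -34.2] [30. 72.] 89.5 212 [312. 254.]
scene tuner 0.7 [ 515.5 -308.7] [50.6 89.8] 89.5 201 [181. 190.]
scene tuner 0.7 [714.3 155.1] [100.6  27.2] 30.0 374 [281. 274.]
scene tuner 0.47 [ 524.4 -241.6] [224.7 191.3] 85.6 1449 [194. 197.]
top tray 0.58 [ 501.7 -253.8] [171.9 142. ] 86.2 1674 [381. 238.]
top tray 0.56 [549.8 314.1] [213.1 122.4] 88.1 2302 [194. 215.]
scene tray 0.68 [ 529.2 -234.9] [216.  184.7] 85.6 1423 [192. 197.]
top fuzz 0.75 [ 500.1 -254.1] [45.4 67.3] 87.7 337 [382. 235.]
scene fuzz 0.49 [ 513.8 -256.8] [41.9 84.6] 84.1 166 [195. 195.]
top batteries 0.76 [ 510.2 -201.8] [42.5 63.8] 88.1 301 [365. 231.]
top case 0.89 [541.  305.1] [205.3 118.1] 88.1 2310 [197. 215.]
top case 0.69 [326.8 474.5] [100.3 140.8] 7.9 1738 [132. 291.]
top case 0.45 [549.7 366.9] [109.   78.8] 2.0 837 [175. 215.]
scene case 0.78 [490.7 288.1] [139.5 405.5] 89.0 3106 [374. 238.]
scene case 0.76 [390.6 487.6] [256.1 120.4] 4.1 2651 [470. 228.]
```

View pics/crop1.png

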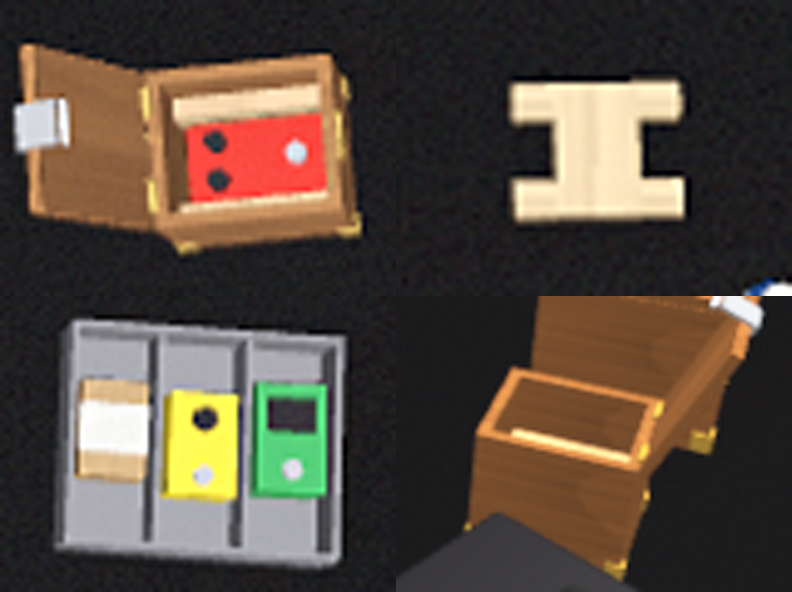

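```bash
cat >> h.py <<'E'
from scipy.optimize import minimize
from scipy.spatial.transform import Rotation as Ro
def rect(a,b,z): return [np.array([x,y,z]) for x,y in((-a,-b),(a,-b),(a,b),(-a,b))]
def segs(poly): return [(poly[i],poly[(i+1)%len(poly)]) for i in range(len(poly))]
def fit(pics,S,x0,dz=0):
    S=np.array(S); t=np.linspace(0,1,25)[:,None,None]
    P=(S[:,0]*(1-t)+S[:,1]*t).reshape(-1,3)
    G=[]
    for p in pics:
        g=cv2.GaussianBlur(p["pixels"],(0,0),1.0).astype(np.float32)
        G.append(cv2.GaussianBlur(np.sqrt(cv2.Sobel(g,5,1,0)**2+cv2.Sobel(g,5,0,1)**2).max(2),(0,0),.7))
    def f(v):
        W=P@Ro.from_euler("z",v[2]).as_matrix().T+[v[0],v[1],dz]; s=0
        for p,g in zip(pics,G):
            q=proj(p,W).astype(np.float32); s-=np.minimum(cv2.remap(g,q[:,:1],q[:,1:],1),250).mean()
        return s
    best=min((minimize(f,np.array(x0)+[a,b,c],method="Nelder-Mead",options=dict(initial_simplex=np.array(x0)+[a,b,c]+np.array([[0,0,0],[.004,0,0],[0,.004,0],[0,0,.05]]))) for a in(-.003,.003) for b in(-.003,.003) for c in(-.06,0,.06)),key=lambda r:r.fun)
    return best.x.round(4),round(best.fun,1)
def go(pos,R):
    """numbers for arm_command from the present pose to TCP pos, R"""
    o=observe();R0=Ro.from_euler("xyz",o["tool_rot"])
    d=R0.inv().apply(np.array(pos)-o["tool_pos"])*1000; r=(R0.inv()*R).as_rotvec(degrees=True)
    print("shift",d.round(1),"turn",r.round(1),"t",round(o["time"],2))
E
python3 - <<'E'
from h import *
import cell
print([n for n in dir(cell) if not n.startswith('__')])
print(getattr(cell,"finger_overhang",None))
p=read_camera("top");s=read_camera("scene")
for n,pp in(("top",[p]),("scene",[s]),("both",[p,s])):
    case=segs(rect(.039,.047,.094))+segs(rect(.047,.055,.094))
    print(n,"case",fit(pp,case,[.547,.273,.08]))
    H=[(-35.5,-44),(-17.5,-44),(-17.5,-22),(17.5,-22),(17.5,-44),(35.5,-44),(35.5,44),(17.5,44),(17.5,22),(-17.5,22),(-17.5,44),(-35.5,44)]
    print(n,"sep",fit(pp,segs([np.array([x/1000,y/1000,.008]) for x,y in H]),[.672,-.003,.03]))
    print(n,"tuner",fit(pp,segs(rect(.034,.022,.038)),[.503,-.309,-.03]))
    print(n,"tray",fit(pp,segs(rect(.069,.083,.042))+segs(rect(.065,.079,.042)),[.503,-.256,-.03]))
E
```

```text
['IKError', 'boxes_of', 'finger_overhang', 'hand_in', 'mark_of', 'observe', 'read_camera', 'trace']
0.0655
top case (array([0.552 , 0.2642, 0.1048]), np.float64(-205.0))
top sep (array([ 0.6709, -0.0044,  0.0154]), np.float64(-250.0))
top tuner (array([ 0.5004, -0.2976, -0.1258]), np.float64(-210.7))
top tray (array([ 0.5024, -0.2579, -0.0643]), np.float64(-189.8))
scene case (array([0.5469, 0.2744, 0.1069]), np.float64(-208.0))
scene sep (array([ 0.6717, -0.004 ,  0.0888]), np.float64(-247.4))
scene tuner (array([ 0.4993, -0.2983,  0.8271]), np.float64(-238.9))
scene tray (array([ 0.493 , -0.2618, -0.0339]), np.float64(-174.4))
both case (array([0.5505, 0.2745, 0.109 ]), np.float64(-390.2))
both sep (array([ 0.6715, -0.0045,  0.0705]), np.float64(-496.6))
both tuner (array([ 0.5004, -0.2962, -0.0222]), np.float64(-431.1))
both tray (array([ 0.4969, -0.2578, -0.0643]), np.float64(-348.7))
```

```bash
sed -i 's/np.minimum(cv2.remap(g,q\[:,:1\],q\[:,1:\],1),250).mean()/np.sqrt(cv2.remap(g,q[:,:1],q[:,1:],1)).mean()/' h.py
cat >> h.py <<'E'
def R(yaw,tilt=0):
    """tool down, closing along local y of a frame turned by yaw; tilt>0 lifts its +y side"""
    return Ro.from_euler("z",yaw)*Ro.from_euler("x",tilt,degrees=True)*Ro.from_euler("xyz",[np.pi,0,np.pi])
E
python3 - <<'E'
from h import *
p=read_camera("top");s=read_camera("scene")
for n,pp in(("top",[p]),("scene",[s]),("both",[p,s])):
    case=segs(rect(.039,.047,.094))+segs(rect(.047,.055,.094))
    print(n,"case",fit(pp,case,[.549,.273,.1]))
    H=[(-35.5,-44),(-17.5,-44),(-17.5,-22),(17.5,-22),(17.5,-44),(35.5,-44),(35.5,44),(17.5,44),(17.5,22),(-17.5,22),(-17.5,44),(-35.5,44)]
    print(n,"sep",fit(pp,segs([np.array([x/1000,y/1000,.008]) for x,y in H]),[.672,-.003,.05]))
    if n!="scene": print(n,"tuner",fit(pp,segs(rect(.034,.022,.038)),[.503,-.309,-.04]))
    print(n,"tray",fit(pp,segs(rect(.069,.083,.042))+segs(rect(.065,.079,.042)),[.503,-.256,-.04]))
    b=p["pixels"].astype(int)
m=((b[...,1]>b[...,2]*1.5)&(b[...,1]>b[...,0]*1.2)&(b[...,1]>90)).astype(np.uint8)
m[:, :340]=0;m[:,440:]=0
m=cv2.morphologyEx(m,3,np.ones((9,9)))
c=max(cv2.findContours(m,0,2)[0],key=cv2.contourArea).reshape(-1,2);print(cv2.minAreaRect((ray(p,c,.038)[:,:2]*1000).astype(np.float32)))
c0=[.55,.2735];yw=.107
go([c0[0]+.0*-np.sin(yw),c0[1],.235],R(yw))
print(cv2.Rodrigues(p["rvec"])[0].T@-p["tvec"].ravel())
E
```

```text
top case (array([0.5523, 0.2645, 0.1252]), np.float64(-14.3))
top sep (array([ 0.6709, -0.0042,  0.0026]), np.float64(-21.2))
top tuner (array([ 0.5006, -0.2983, -0.0416]), np.float64(-14.9))
top tray (array([ 0.5031, -0.2585, -0.052 ]), np.float64(-13.7))
scene case (array([0.5452, 0.2737, 0.1017]), np.float64(-15.0))
scene sep (array([ 0.6708, -0.0045,  0.0276]), np.float64(-19.1))
scene tray (array([ 0.4929, -0.2613, -0.036 ]), np.float64(-13.2))
both case (array([0.5499, 0.274 , 0.114 ]), np.float64(-28.5))
both sep (array([ 0.6711, -0.0043,  0.0161]), np.float64(-40.3))
both tuner (array([ 0.5008, -0.2983, -0.0415]), np.float64(-30.4))
both tray (array([ 0.4966, -0.2578, -0.0634]), np.float64(-26.3))
((503.21734619140625, -309.6033630371094), (42.44676971435547, 70.25579071044922), 87.313720703125)
shift [-445.1 -101.8   57.3] turn [  0.    0.  -23.2] t 2.3
[0.31080854 0.06894357 1.45563317]
```

>>> arm_command(series=[{"x": -45,"y": -10,"rz": -3},{"x": -95,"y": -22,"rz": -6},{"x": -145,"y": -33,"rz": -9},{"x": -195,"y": -44,"rz": -12},{"x": -245,"y": -55,"rz": -15},{"x": -295,"y": -67,"rz": -18},{"x": -345,"y": -79,"rz": -21},{"x": -395,"y": -90,"rz": -23},{"x": -445,"y": -102,"rz": -23},{"x": -445,"y": -102,"rz": -23},{"x": -445,"y": -102,"z": 30,"rz": -23},{"x": -445,"y": -102,"z": 57,"rz": -23},{"x": -445,"y": -102,"z": 57,"rz": -23},{"x": -445,"y": -102,"z": 57,"rz": -23}])

```text
invalid input
```

```bash
python3 - <<'E'
from h import *
p=read_camera("scene");o=observe();print(o["tool_pos"],o["tool_rot"],o["contact_force"])
yw=.11;c=np.array([.549,.274,0])
go(c+Ro.from_euler("z",yw).apply([0,.05,.235]),R(yw))
# manual rim corners in the first top picture
import pickle
P=read_camera("top")
uv=np.array([[158+x/4.95,188+y/4.93] for x,y in((333,57),(355,232),(165,243),(152,72))])
w=ray(P,uv,.094)[:,:2];print(w.round(4),w.mean(0))
cv2.imwrite("pics/a1.png",cv2.resize(p["pixels"][90:330,250:570],(800,600),interpolation=cv2.INTER_CUBIC))
E
```

```text
[0.15455131 0.50177118 0.29223505] [3.14146465e+00 4.67288648e-05 2.84277955e+00] [ 0.10337928  0.50500777 -0.48049288]
shift [-424.1  -55.7   57.2] turn [  0.    0.  -23.4] t 2.35
[[0.5957 0.2198]
 [0.4908 0.2047]
 [0.484  0.3155]
 [0.5863 0.3267]] [0.53920861 0.26670317]
```

>>> arm_command(series=[{"x": -45,"y": -10,"z": 0,"rx": 0,"ry": 0,"rz": -3},{"x": -95,"y": -22,"z": 0,"rx": 0,"ry": 0,"rz": -6},{"x": -145,"y": -33,"z": 0,"rx": 0,"ry": 0,"rz": -9},{"x": -195,"y": -44,"z": 0,"rx": 0,"ry": 0,"rz": -12},{"x": -245,"y": -55,"z": 0,"rx": 0,"ry": 0,"rz": -15},{"x": -295,"y": -67,"z": 0,"rx": 0,"ry": 0,"rz": -18},{"x": -345,"y": -79,"z": 0,"rx": 0,"ry": 0,"rz": -21},{"x": -395,"y": -90,"z": 0,"rx": 0,"ry": 0,"rz": -23},{"x": -445,"y": -102,"z": 0,"rx": 0,"ry": 0,"rz": -23},{"x": -445,"y": -102,"z": 30,"rx": 0,"ry": 0,"rz": -23},{"x": -445,"y": -102,"z": 57,"rx": 0,"ry": 0,"rz": -23},{"x": -445,"y": -102,"z": 57,"rx": 0,"ry": 0,"rz": -23},{"x": -445,"y": -102,"z": 57,"rx": 0,"ry": 0,"rz": -23}])

```text
time: 3.7
tool_pos: [0.5497, 0.2735, 0.2356]
tool_rot: [-3.142, -0.0, -3.039]
contact_force: [0.2, -0.1, 0.3]
opening: 0.0919
grip_force: 0.0
```

>>> arm_command(series=[{"x": 0,"y": 10,"z": 0,"rx": 0,"ry": 0,"rz": 0},{"x": 0,"y": 20,"z": 0,"rx": 0,"ry": 0,"rz": 0},{"x": 0,"y": 28,"z": 0,"rx": 0,"ry": 0,"rz": 0},{"x": 0,"y": 36,"z": 0,"rx": 0,"ry": 0,"rz": 0},{"x": 0,"y": 44,"z": 0,"rx": 0,"ry": 0,"rz": 0},{"x": 0,"y": 50,"z": 0,"rx": 0,"ry": 0,"rz": 0},{"x": 0,"y": 50,"z": 0,"rx": 0,"ry": 0,"rz": 0}])

```text
time: 4.4
tool_pos: [0.5445, 0.3236, 0.2352]
tool_rot: [-3.141, -0.0, -3.038]
contact_force: [-0.0, -0.7, -0.1]
opening: 0.0915
grip_force: 0.2
```

```bash
python3 - <<'E'
from h import *
p=read_camera("scene")
for q in ("cover_edge","cover_hinge","case_seat"): print(q,[(np.round(a["point"],3).tolist(),round(a["confidence"],2)) for a in mark_of(p,q)])
cv2.imwrite("pics/a1.png",cv2.resize(p["pixels"][150:330,290:530],(800,600),interpolation=cv2.INTER_CUBIC))
E
```

```text
cover_edge [([0.535, 0.406, 0.172], 0.89), ([0.359, 0.196, 0.136], 0.86), ([0.333, 0.431, 0.1], 0.62)]
cover_hinge [([0.537, 0.328, 0.09], 0.97), ([0.318, 0.544, 0.099], 0.97), ([0.345, 0.34, 0.134], 0.85)]
case_seat [([0.546, 0.275, 0.044], 0.79), ([0.325, 0.486, 0.045], 0.67)]
```

View pics/a1.png

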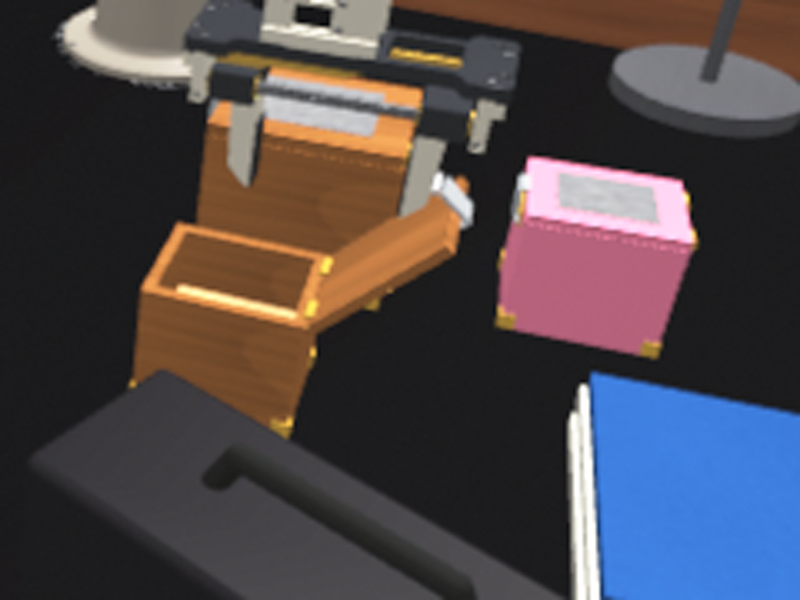

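```bash
python3 - <<'E'
from h import *
p=read_camera("scene")
uv=np.array([[290+x*.3,150+y*.3] for x,y in((180,225),(143,290),(312,325),(328,262))])
w=ray(p,uv,.094)[:,:2];print(w.round(4),w.mean(0).round(4))
case=segs(rect(.039,.047,.094))+segs(rect(.047,.055,.094))
for x0 in ([.549,.273,.1],[.546,.274,.11]): print(fit([p],case,x0))
sp=np.array([.671,-.0043,0])
go(sp+[0,0,.2],R(.015)); go(sp+[0,0,.0685],R(.015))
E
```

```text
[[0.5064 0.2179]
 [0.5981 0.2266]
 [0.5813 0.3383]
 [0.5019 0.3266]] [0.5469 0.2773]
(array([0.5451, 0.2735, 0.0947]), np.float64(-14.8))
(array([0.5453, 0.2735, 0.0952]), np.float64(-14.8))
shift [ -92.1 -338.6   35.2] turn [0. 0. 5.] t 4.65
shift [ -92.1 -338.7  166.7] turn [0. 0. 5.] t 4.65
```

>>> arm_command(series=[{"x": -12,"y": -45,"z": 0,"rx": 0,"ry": 0,"rz": 1},{"x": -25,"y": -93,"z": 0,"rx": 0,"ry": 0,"rz": 2},{"x": -38,"y": -141,"z": 0,"rx": 0,"ry": 0,"rz": 3},{"x": -51,"y": -189,"z": 0,"rx": 0,"ry": 0,"rz": 4},{"x": -64,"y": -237,"z": 0,"rx": 0,"ry": 0,"rz": 5},{"x": -77,"y": -285,"z": 10,"rx": 0,"ry": 0,"rz": 5},{"x": -90,"y": -330,"z": 40,"rx": 0,"ry": 0,"rz": 5},{"x": -92,"y": -339,"z": 80,"rx": 0,"ry": 0,"rz": 5},{"x": -92,"y": -339,"z": 120,"rx": 0,"ry": 0,"rz": 5},{"x": -92,"y": -339,"z": 120,"rx": 0,"ry": 0,"rz": 5},{"x": -92,"y": -339,"z": 120,"rx": 0,"ry": 0,"rz": 5}], hand=64)

```text
time: 5.75
tool_pos: [0.6711, -0.0046, 0.1157]
tool_rot: [3.141, -0.0, -3.126]
contact_force: [-0.4, 0.3, 1.0]
opening: 0.064
grip_force: 0.0
```

```bash
python3 - <<'E'
from h import *
o=observe();print(o["tool_pos"],o["tool_rot"],o["opening"])
go([.671,-.0043,.0685],R(.015))
E
```

```text
[ 0.67107693 -0.00459333  0.11566329] [ 3.14118015e+00 -4.29205758e-04 -3.12623690e+00] 0.06397488105413464
shift [ 0.1  0.3 47.2] turn [ 0. -0.  0.] t 5.75
```

>>> arm_command(series=[{"x": 0,"y": 0,"z": 25,"rx": 0,"ry": 0,"rz": 0},{"x": 0,"y": 0,"z": 40,"rx": 0,"ry": 0,"rz": 0},{"x": 0,"y": 0,"z": 47,"rx": 0,"ry": 0,"rz": 0},{"x": 0,"y": 0,"z": 47,"rx": 0,"ry": 0,"rz": 0}])

```text
time: 6.15
tool_pos: [0.6709, -0.0043, 0.0684]
tool_rot: [3.141, -0.0, -3.126]
contact_force: [-0.2, -0.5, -0.1]
opening: 0.0643
grip_force: 0.0
```

>>> arm_command(series=[{"x": 0,"y": 0,"z": 0,"rx": 0,"ry": 0,"rz": 0},{"x": 0,"y": 0,"z": 0,"rx": 0,"ry": 0,"rz": 0},{"x": 0,"y": 0,"z": 0,"rx": 0,"ry": 0,"rz": 0},{"x": 0,"y": 0,"z": 0,"rx": 0,"ry": 0,"rz": 0},{"x": 0,"y": 0,"z": 0,"rx": 0,"ry": 0,"rz": 0}], hand=38, squeeze=15)

```text
time: 6.65
tool_pos: [0.6713, -0.0048, 0.0691]
tool_rot: [-3.142, 0.001, -3.126]
contact_force: [0.2, 0.3, 4.4]
opening: 0.044
grip_force: 15.0
```

```bash
python3 - <<'E'
from h import *
go([.546,.2735,.24],R(.1))
E
```

```text
shift [ 120.8  280.1 -171.1] turn [-0.   0.1 -4.9] t 6.65
```

>>> arm_command(series=[{"x": 0,"y": 0,"z": -20,"rx": 0,"ry": 0,"rz": 0},{"x": 0,"y": 0,"z": -60,"rx": 0,"ry": 0,"rz": 0},{"x": 0,"y": 0,"z": -105,"rx": 0,"ry": 0,"rz": 0},{"x": 10,"y": 25,"z": -145,"rx": 0,"ry": 0,"rz": 0},{"x": 25,"y": 65,"z": -171,"rx": 0,"ry": 0,"rz": -1},{"x": 43,"y": 105,"z": -171,"rx": 0,"ry": 0,"rz": -2},{"x": 62,"y": 148,"z": -171,"rx": 0,"ry": 0,"rz": -3},{"x": 81,"y": 190,"z": -171,"rx": 0,"ry": 0,"rz": -4},{"x": 100,"y": 232,"z": -171,"rx": 0,"ry": 0,"rz": -5},{"x": 117,"y": 268,"z": -171,"rx": 0,"ry": 0,"rz": -5},{"x": 121,"y": 280,"z": -171,"rx": 0,"ry": 0,"rz": -5},{"x": 121,"y": 280,"z": -171,"rx": 0,"ry": 0,"rz": -5},{"x": 121,"y": 280,"z": -171,"rx": 0,"ry": 0,"rz": -5}])

```text
time: 7.95
tool_pos: [0.5461, 0.2725, 0.2391]
tool_rot: [-3.141, 0.0, -3.039]
contact_force: [-0.1, 0.1, -0.8]
opening: 0.0437
grip_force: 15.0
```

```bash
python3 - <<'E'
from h import *
p=read_camera("scene");o=observe();print(o["tool_pos"],o["tool_rot"],o["opening"])
H=[(-35.5,-44),(-17.5,-44),(-17.5,-22),(17.5,-22),(17.5,-44),(35.5,-44),(35.5,44),(17.5,44),(17.5,22),(-17.5,22),(-17.5,44),(-35.5,44)]
S=segs([np.array([x/1000,y/1000,0]) for x,y in H if abs(y)>30])[0:]
S=segs([np.array([x/1000,y/1000,0.0]) for x,y in ((-35.5,-44),(35.5,-44),(35.5,44),(-35.5,44))])
for dz in(.173,.177,.181): print(dz,fit([p],[S[1]]+segs([np.array([.0355,y,z]) for y,z in((-.044,0),(.044,0),(.044,-.008),(-.044,-.008))])[:],[.546,.2735,.1],dz))
case=segs(rect(.039,.047,.094))+segs(rect(.047,.055,.094))
print(fit([p],case,[.546,.2735,.1]))
cv2.imwrite("pics/a2.png",cv2.resize(p["pixels"][120:300,310:550],(800,600),interpolation=cv2.INTER_CUBIC))
E
```

```text
[0.54636505 0.27201323 0.23905532] [-3.14103574e+00  1.65726475e-05 -3.04023099e+00] 0.04352784820627787
0.173 (array([0.5354, 0.2696, 0.1283]), np.float64(-16.3))
0.177 (array([0.5416, 0.2712, 0.1453]), np.float64(-16.2))
0.181 (array([0.5485, 0.2731, 0.1381]), np.float64(-16.2))
(array([0.5452, 0.2735, 0.0952]), np.float64(-14.9))
```

View pics/a2.png

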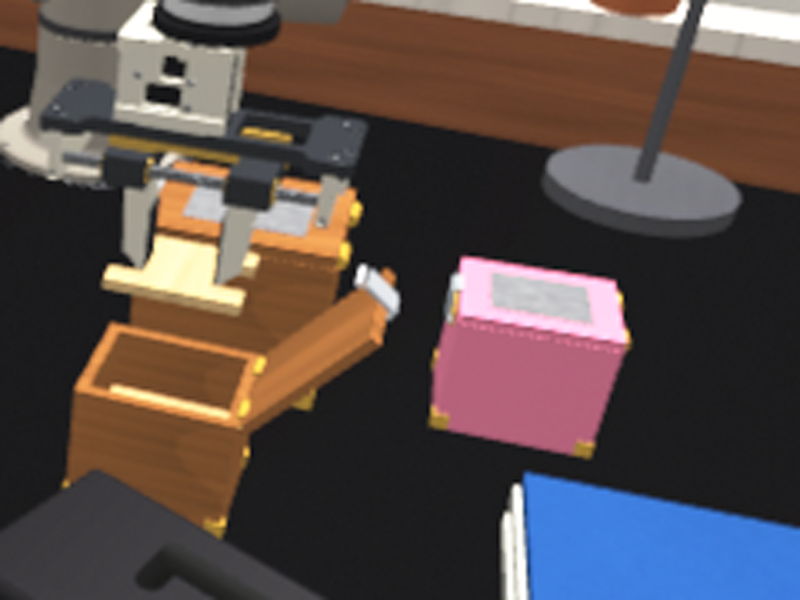

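```bash
python3 - <<'E'
from h import *
yw=.1;c=np.array([.546,.2735,0]);L=lambda v:c+Ro.from_euler("z",yw).apply(v)
go(L([0,-.006,.2]),R(yw,5));go(L([0,-.006,.145]),R(yw,5));go(L([0,-.006,.128]),R(yw,5))
E
```

```text
shift [ 0.2 -4.5 39.1] turn [-5.  -0.   0.1] t 8.0
shift [ 0.2 -4.4 94.1] turn [-5.  -0.   0.1] t 8.0
shift [  0.2  -4.4 111.1] turn [-5.  -0.   0.1] t 8.0
```

>>> arm_command(series=[{"x": 0,"y": -4,"z": 20,"rx": -3,"ry": 0,"rz": 0},{"x": 0,"y": -4,"z": 39,"rx": -5,"ry": 0,"rz": 0},{"x": 0,"y": -4,"z": 60,"rx": -5,"ry": 0,"rz": 0},{"x": 0,"y": -4,"z": 75,"rx": -5,"ry": 0,"rz": 0},{"x": 0,"y": -4,"z": 85,"rx": -5,"ry": 0,"rz": 0},{"x": 0,"y": -4,"z": 94,"rx": -5,"ry": 0,"rz": 0},{"x": 0,"y": -4,"z": 94,"rx": -5,"ry": 0,"rz": 0}])

```text
time: 8.7
tool_pos: [0.546, 0.2686, 0.1442]
tool_rot: [3.055, -0.002, -3.04]
contact_force: [-1.1, 0.5, 0.4]
opening: 0.0433
grip_force: 15.0
```

```bash
python3 - <<'E'
from h import *
p=read_camera("scene");q=read_camera("top")
yw=.1;c=np.array([.546,.2735,0]);L=lambda v:c+Ro.from_euler("z",yw).apply(v)
go(L([0,-.006,.128]),R(yw,5));print(observe()["contact_force"])
f=lambda I:cv2.resize(I,(400,400),interpolation=cv2.INTER_CUBIC)
cv2.imwrite("pics/a3.png",np.hstack([f(p["pixels"][190:280,320:410]),f(q["pixels"][170:260,150:240])]))
E
```

```text
shift [ 0.  -3.2 17.4] turn [0.  0.  0.1] t 8.8
[ 0.72554512 -0.32537313 -0.49464984]
```

View pics/a3.png

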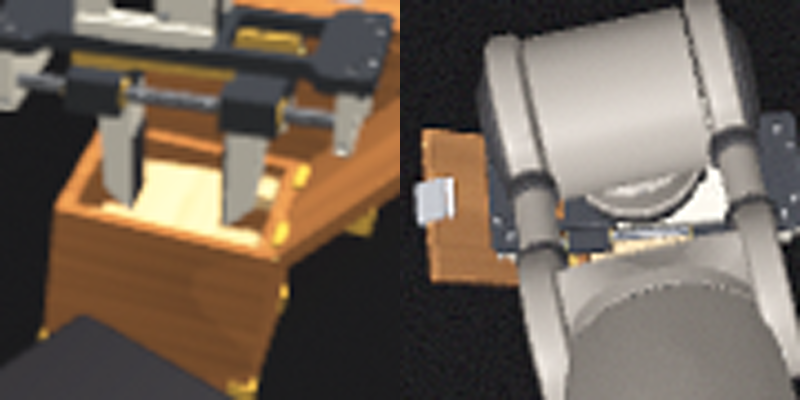

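>>> arm_command(series=[{"x": 0,"y": -1,"z": 9,"rx": 0,"ry": 0,"rz": 0},{"x": 0,"y": -2,"z": 17,"rx": 0,"ry": 0,"rz": 0},{"x": 0,"y": -2,"z": 17,"rx": 0,"ry": 0,"rz": 0}])

```text
time: 9.1
tool_pos: [0.5454, 0.2687, 0.1268]
tool_rot: [3.055, -0.002, -3.039]
contact_force: [-0.9, -0.9, -0.4]
opening: 0.0434
grip_force: 15.0
```

>>> arm_command(series=[{"x": 0,"y": 0,"z": 0,"rx": 0,"ry": 0,"rz": 0},{"x": 0,"y": 0,"z": 0,"rx": 0,"ry": 0,"rz": 0},{"x": 0,"y": 0,"z": 0,"rx": 0,"ry": 0,"rz": 0},{"x": 0,"y": 0,"z": 0,"rx": 0,"ry": 0,"rz": 0}], hand=49)

```text
time: 9.5
tool_pos: [0.5462, 0.2689, 0.1284]
tool_rot: [3.054, 0.001, -3.039]
contact_force: [-0.2, 0.5, 0.3]
opening: 0.049
grip_force: 0.0
```

>>> arm_command(series=[{"x": 0,"y": 0,"z": -15,"rx": 0,"ry": 0,"rz": 0},{"x": 0,"y": 0,"z": -45,"rx": 0,"ry": 0,"rz": 0},{"x": 0,"y": 0,"z": -90,"rx": 0,"ry": 0,"rz": 0},{"x": 0,"y": -40,"z": -125,"rx": 0,"ry": 0,"rz": 0},{"x": 0,"y": -85,"z": -125,"rx": 0,"ry": 0,"rz": 0},{"x": 0,"y": -130,"z": -125,"rx": 0,"ry": 0,"rz": 0},{"x": 0,"y": -175,"z": -125,"rx": 0,"ry": 0,"rz": 0}])

```text
time: 10.2
tool_pos: [0.5651, 0.083, 0.238]
tool_rot: [3.054, 0.002, -3.038]
contact_force: [0.5, 0.1, -0.3]
opening: 0.0489
grip_force: 0.0
```

```bash
python3 - <<'E'
from h import *
p=read_camera("scene");q=read_camera("top")
for n,pp in (("s",p),("t",q)):
  for k in ("separator","case_seat","cover_edge","tuner"): print(n,k,[(np.round(a["point"],3).tolist(),round(a["confidence"],2)) for a in mark_of(pp,k)])
go([.503,-.309,.2],R(-.045-np.pi/2))
go([.503,-.309,.2],R(-.045+np.pi/2))
f=lambda I:cv2.resize(I,(400,400),interpolation=cv2.INTER_CUBIC)
cv2.imwrite("pics/a4.png",np.hstack([f(p["pixels"][190:280,320:410]),f(q["pixels"][170:260,150:240])]))
E
```

```text
s separator [([0.543, 0.273, 0.044], 0.55)]
s case_seat [([0.547, 0.272, 0.044], 0.78), ([0.322, 0.487, 0.043], 0.56)]
s cover_edge [([0.331, 0.431, 0.102], 0.66), ([0.359, 0.194, 0.136], 0.62)]
s tuner [([0.503, -0.31, 0.002], 0.52)]
t separator [([0.544, 0.272, 0.048], 0.6), ([0.512, -0.205, 0.007], 0.25)]
t case_seat [([0.322, 0.489, 0.046], 0.71), ([0.55, 0.272, 0.053], 0.59)]
t cover_edge [([0.356, 0.191, 0.138], 0.74), ([0.533, 0.4, 0.178], 0.71), ([0.334, 0.431, 0.106], 0.7)]
t tuner [([0.548, 0.272, 0.003], 0.62), ([0.509, -0.313, -0.0], 0.56), ([0.503, -0.26, 0.006], 0.34)]
shift [ 102.8 -388.     3.6] turn [ 3.7 -4.3 98.5] t 10.7
shift [ 102.8 -388.     3.6] turn [  4.1   3.6 -81.4] t 10.7
```

View pics/a4.png

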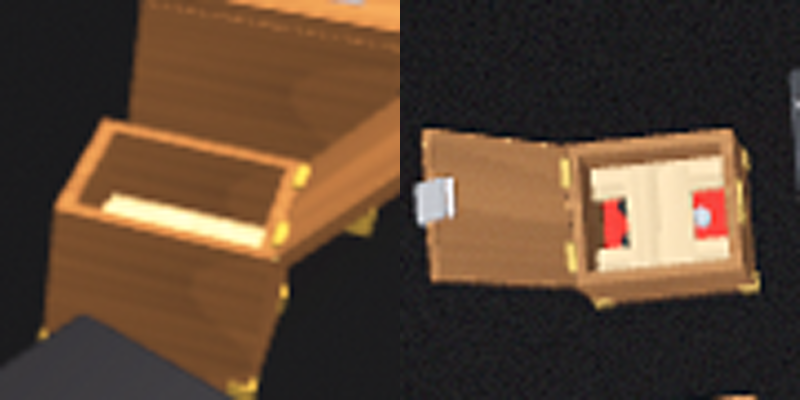

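>>> arm_command(series=[{"x": 10,"y": -45,"z": 0,"rx": 0.3,"ry": -0.3,"rz": 8},{"x": 22,"y": -92,"z": 0,"rx": 0.6,"ry": -0.7,"rz": 16},{"x": 35,"y": -139,"z": 0,"rx": 0.9,"ry": -1,"rz": 24},{"x": 48,"y": -186,"z": 0,"rx": 1.2,"ry": -1.4,"rz": 32},{"x": 61,"y": -233,"z": 0,"rx": 1.5,"ry": -1.7,"rz": 40},{"x": 74,"y": -280,"z": 0,"rx": 1.8,"ry": -2.1,"rz": 48},{"x": 87,"y": -327,"z": 2,"rx": 2.1,"ry": -2.5,"rz": 56},{"x": 98,"y": -370,"z": 3,"rx": 2.4,"ry": -2.8,"rz": 64},{"x": 103,"y": -388,"z": 4,"rx": 2.7,"ry": -3.1,"rz": 72},{"x": 103,"y": -388,"z": 4,"rx": 3,"ry": -3.5,"rz": 80},{"x": 103,"y": -388,"z": 4,"rx": 3.3,"ry": -3.9,"rz": 88},{"x": 103,"y": -388,"z": 4,"rx": 3.6,"ry": -4.2,"rz": 96},{"x": 103,"y": -388,"z": 4,"rx": 3.7,"ry": -4.3,"rz": 98.5},{"x": 103,"y": -388,"z": 4,"rx": 3.7,"ry": -4.3,"rz": 98.5},{"x": 103,"y": -388,"z": 4,"rx": 3.7,"ry": -4.3,"rz": 98.5}], hand=82)

```text
time: 12.2
tool_pos: [0.5025, -0.3096, 0.1996]
tool_rot: [3.141, -0.0, 1.526]
contact_force: [0.1, -0.1, -0.2]
opening: 0.0821
grip_force: 0.0
```

```bash
python3 - <<'E'
from h import *
p=read_camera("scene")
o=observe();print(o["tool_pos"],o["tool_rot"],o["opening"])
go([.503,-.309,.0755],R(-.045-np.pi/2))
for pp in (p,):
    for k in("tuner","tray"): print(k,[(np.round(a["point"],3).tolist(),round(a["confidence"],2)) for a in mark_of(pp,k)],[(np.round(a["point"],3).tolist(),round(a["confidence"],2)) for a in boxes_of(pp,k)])
E
```

```text
[ 0.5024404  -0.30969395  0.19957306] [ 3.14144508e+00 -1.79568218e-04  1.52582792e+00] 0.08212003877984465
shift [  0.7   0.5 124.1] turn [ 0. -0.  0.] t 12.25
tuner [([0.545, 0.274, 0.047], 0.73), ([0.503, -0.313, 0.003], 0.66), ([0.792, -0.042, -0.002], 0.5)] [([0.517, -0.311, 0.038], 0.7), ([0.449, -0.036, 0.01], 0.28)]
tray [([0.504, -0.255, -0.0], 0.68)] [([0.535, -0.229, 0.027], 0.97), ([0.578, 0.298, 0.081], 0.51)]
```

>>> arm_command(series=[{"x": 0,"y": 0,"z": 40,"rx": 0,"ry": 0,"rz": 0},{"x": 0,"y": 0,"z": 75,"rx": 0,"ry": 0,"rz": 0},{"x": 0,"y": 0,"z": 90,"rx": 0,"ry": 0,"rz": 0},{"x": 0,"y": 0,"z": 102,"rx": 0,"ry": 0,"rz": 0},{"x": 0,"y": 0,"z": 113,"rx": 0,"ry": 0,"rz": 0},{"x": 0,"y": 0,"z": 122,"rx": 0,"ry": 0,"rz": 0},{"x": 0,"y": 0,"z": 122,"rx": 0,"ry": 0,"rz": 0}])

```text
time: 13.15
tool_pos: [0.5019, -0.3099, 0.0768]
tool_rot: [-3.141, -0.001, 1.524]
contact_force: [0.4, 1.0, -0.4]
opening: 0.0818
grip_force: 0.0
```

>>> arm_command(series=[{"x": 0,"y": 0,"z": 0,"rx": 0,"ry": 0,"rz": 0},{"x": 0,"y": 0,"z": 0,"rx": 0,"ry": 0,"rz": 0},{"x": 0,"y": 0,"z": 0,"rx": 0,"ry": 0,"rz": 0},{"x": 0,"y": 0,"z": 0,"rx": 0,"ry": 0,"rz": 0},{"x": 0,"y": 0,"z": 0,"rx": 0,"ry": 0,"rz": 0}], hand=62, squeeze=25)

```text
time: 13.65
tool_pos: [0.5027, -0.3104, 0.0784]
tool_rot: [3.14, 0.001, 1.524]
contact_force: [0.8, -0.5, 4.4]
opening: 0.0678
grip_force: 25.0
```

```bash
python3 - <<'E'
from h import *
go([.6,.06,.2],R(-.045-np.pi/2)); go([.6,.06,.076],R(-.045-np.pi/2))
E
```

```text
shift [ 374.4   80.  -121.8] turn [ 0.1  0.1 -0.1] t 13.65
shift [374.6  79.8   2.2] turn [ 0.1  0.1 -0.1] t 13.65
```

>>> arm_command(series=[{"x": 0,"y": 0,"z": -20,"rx": 0,"ry": 0,"rz": 0},{"x": 0,"y": 0,"z": -60,"rx": 0,"ry": 0,"rz": 0},{"x": 0,"y": 0,"z": -100,"rx": 0,"ry": 0,"rz": 0},{"x": 30,"y": 6,"z": -122,"rx": 0,"ry": 0,"rz": 0},{"x": 75,"y": 16,"z": -122,"rx": 0,"ry": 0,"rz": 0},{"x": 122,"y": 26,"z": -122,"rx": 0,"ry": 0,"rz": 0},{"x": 169,"y": 36,"z": -122,"rx": 0,"ry": 0,"rz": 0},{"x": 216,"y": 46,"z": -122,"rx": 0,"ry": 0,"rz": 0},{"x": 263,"y": 56,"z": -122,"rx": 0,"ry": 0,"rz": 0},{"x": 310,"y": 66,"z": -122,"rx": 0,"ry": 0,"rz": 0},{"x": 350,"y": 75,"z": -110,"rx": 0,"ry": 0,"rz": 0},{"x": 374,"y": 80,"z": -80,"rx": 0,"ry": 0,"rz": 0},{"x": 374,"y": 80,"z": -45,"rx": 0,"ry": 0,"rz": 0},{"x": 374,"y": 80,"z": -20,"rx": 0,"ry": 0,"rz": 0},{"x": 374,"y": 80,"z": -8,"rx": 0,"ry": 0,"rz": 0},{"x": 374,"y": 80,"z": -2,"rx": 0,"ry": 0,"rz": 0},{"x": 374,"y": 80,"z": 1,"rx": 0,"ry": 0,"rz": 0},{"x": 374,"y": 80,"z": 3,"rx": 0,"ry": 0,"rz": 0},{"x": 374,"y": 80,"z": 4,"rx": 0,"ry": 0,"rz": 0},{"x": 374,"y": 80,"z": 4,"rx": 0,"ry": 0,"rz": 0}])

```text
time: 15.65
tool_pos: [0.6001, 0.0596, 0.0745]
tool_rot: [3.14, -0.0, 1.524]
contact_force: [0.1, 1.2, -2.0]
opening: 0.0678
grip_force: 25.0
```

>>> arm_command(series=[{"x": 0,"y": 0,"z": 1,"rx": 0,"ry": 0,"rz": 0},{"x": 0,"y": 0,"z": 1,"rx": 0,"ry": 0,"rz": 0}])

```text
time: 15.85
tool_pos: [0.6001, 0.0596, 0.0744]
tool_rot: [3.14, 0.0, 1.524]
contact_force: [-1.5, -0.8, 8.0]
opening: 0.0681
grip_force: 25.0
```

>>> arm_command(series=[{"x": 0,"y": 0,"z": 1,"rx": 0,"ry": 0,"rz": 0},{"x": 0,"y": 0,"z": 1,"rx": 0,"ry": 0,"rz": 0},{"x": 0,"y": 0,"z": 0,"rx": 0,"ry": 0,"rz": 0},{"x": 0,"y": 0,"z": -25,"rx": 0,"ry": 0,"rz": 0},{"x": 0,"y": 0,"z": -60,"rx": 0,"ry": 0,"rz": 0},{"x": 0,"y": 0,"z": -60,"rx": 0,"ry": 0,"rz": 0}], hand=86)

```text
time: 16.45
tool_pos: [0.6021, 0.0598, 0.1372]
tool_rot: [3.133, -0.0, 1.524]
contact_force: [1.0, -1.2, 0.4]
opening: 0.0862
grip_force: 0.0
```

```bash
python3 - <<'E'
from h import *
p=read_camera("scene")
print([(np.round(a["point"],3).tolist(),round(a["confidence"],2)) for a in mark_of(p,"tuner")])
print(fit([p],segs(rect(.034,.022,.034)),[.6,.06,-.045]))
go([.6,.06,.14],R(-.045)); go([.6,.06,.078],R(-.045))
E
```

```text
[([0.598, 0.061, -0.001], 0.9), ([0.545, 0.272, -0.0], 0.15)]
(array([ 0.5987,  0.0589, -0.0402]), np.float64(-17.3))
shift [ 0.2 -0.  -6.6] turn [  0.1   0.1 -90.1] t 16.55
shift [ 0.2 -0.1 55.4] turn [  0.1   0.1 -90.1] t 16.55
```

>>> arm_command(series=[{"x": 0,"y": 0,"z": -6,"rx": 0,"ry": 0,"rz": -8},{"x": 0,"y": 0,"z": -6,"rx": 0,"ry": 0,"rz": -16},{"x": 0,"y": 0,"z": -6,"rx": 0,"ry": 0,"rz": -24},{"x": 0,"y": 0,"z": -6,"rx": 0,"ry": 0,"rz": -32},{"x": 0,"y": 0,"z": -6,"rx": 0,"ry": 0,"rz": -40},{"x": 0,"y": 0,"z": -6,"rx": 0,"ry": 0,"rz": -48},{"x": 0,"y": 0,"z": -6,"rx": 0,"ry": 0,"rz": -56},{"x": 0,"y": 0,"z": -6,"rx": 0,"ry": 0,"rz": -64},{"x": 0,"y": 0,"z": -6,"rx": 0,"ry": 0,"rz": -72},{"x": 0,"y": 0,"z": -6,"rx": 0,"ry": 0,"rz": -80},{"x": 0,"y": 0,"z": -6,"rx": 0,"ry": 0,"rz": -88},{"x": 0,"y": 0,"z": -6,"rx": 0,"ry": 0,"rz": -90},{"x": 0,"y": 0,"z": -6,"rx": 0,"ry": 0,"rz": -90}], hand=68)

```text
time: 17.85
tool_pos: [0.5989, 0.0598, 0.1371]
tool_rot: [3.142, -0.003, 3.095]
contact_force: [0.1, 0.2, 0.4]
opening: 0.0682
grip_force: 0.0
```

```bash
python3 - <<'E'
from h import *
go([.599,.0595,.0775],R(-.045))
E
```

```text
shift [-0.2 -0.3 59.6] turn [ 0.  -0.1 -0.1] t 17.85
```

>>> arm_command(series=[{"x": 0,"y": 0,"z": 25,"rx": 0,"ry": 0,"rz": 0},{"x": 0,"y": 0,"z": 42,"rx": 0,"ry": 0,"rz": 0},{"x": 0,"y": 0,"z": 53,"rx": 0,"ry": 0,"rz": 0},{"x": 0,"y": 0,"z": 61,"rx": 0,"ry": 0,"rz": 0},{"x": 0,"y": 0,"z": 61,"rx": 0,"ry": 0,"rz": 0}])

```text
time: 18.35
tool_pos: [0.5991, 0.0598, 0.0764]
tool_rot: [3.142, -0.002, 3.094]
contact_force: [0.2, -0.1, -0.1]
opening: 0.0681
grip_force: 0.0
```

>>> arm_command(series=[{"x": 0,"y": 0,"z": 0,"rx": 0,"ry": 0,"rz": 0},{"x": 0,"y": 0,"z": 0,"rx": 0,"ry": 0,"rz": 0},{"x": 0,"y": 0,"z": 0,"rx": 0,"ry": 0,"rz": 0},{"x": 0,"y": 0,"z": 0,"rx": 0,"ry": 0,"rz": 0},{"x": 0,"y": 0,"z": 0,"rx": 0,"ry": 0,"rz": 0}], hand=38, squeeze=25)

```text
time: 18.85
tool_pos: [0.5999, 0.0597, 0.0783]
tool_rot: [3.141, 0.001, 3.095]
contact_force: [0.1, -0.3, 2.7]
opening: 0.0435
grip_force: 25.0
```

```bash
python3 - <<'E'
from h import *
yw=.1;c=np.array([.546,.2735,0]);L=lambda v:c+Ro.from_euler("z",yw).apply(v)
o=observe();print(o["tool_pos"])
go(L([0,-.002,.24]),R(yw)); go(L([0,-.002,.24]),R(yw,4))
E
```

```text
[0.59994462 0.05974922 0.07827006]
shift [  63.4  209.  -161.8] turn [ 0.   0.1 -8.4] t 18.85
shift [  63.4  209.  -161.8] turn [-4.   0.4 -8.4] t 18.85
```

>>> arm_command(series=[{"x": 0,"y": 0,"z": -15,"rx": 0,"ry": 0,"rz": 0},{"x": 0,"y": 0,"z": -50,"rx": 0,"ry": 0,"rz": 0},{"x": 0,"y": 0,"z": -90,"rx": 0,"ry": 0,"rz": 0},{"x": 0,"y": 0,"z": -130,"rx": 0,"ry": 0,"rz": 0},{"x": 10,"y": 30,"z": -155,"rx": 0,"ry": 0,"rz": -1},{"x": 20,"y": 65,"z": -162,"rx": 0,"ry": 0,"rz": -3},{"x": 31,"y": 103,"z": -162,"rx": 0,"ry": 0,"rz": -5},{"x": 43,"y": 141,"z": -162,"rx": 0,"ry": 0,"rz": -7},{"x": 54,"y": 178,"z": -162,"rx": -1,"ry": 0,"rz": -8.4},{"x": 61,"y": 200,"z": -162,"rx": -2.5,"ry": 0.2,"rz": -8.4},{"x": 63,"y": 206,"z": -162,"rx": -3.5,"ry": 0.3,"rz": -8.4},{"x": 63,"y": 206,"z": -162,"rx": -3.5,"ry": 0.3,"rz": -8.4},{"x": 63,"y": 206,"z": -162,"rx": -3.5,"ry": 0.3,"rz": -8.4}])

```text
time: 20.15
tool_pos: [0.5469, 0.267, 0.2397]
tool_rot: [3.081, -0.001, -3.043]
contact_force: [-0.3, -0.1, -1.5]
opening: 0.0439
grip_force: 25.0
```

```bash
python3 - <<'E'
from h import *
yw=.1;c=np.array([.546,.2735,0]);L=lambda v:c+Ro.from_euler("z",yw).apply(v)
p=read_camera("scene");o=observe();print(o["tool_pos"],o["opening"],o["contact_force"])
go(L([0,-.006,.145]),R(yw,3.5)); go(L([0,-.006,.134]),R(yw,3.5))
print([(np.round(a["point"],3).tolist(),round(a["confidence"],2)) for a in mark_of(p,"tuner")+mark_of(p,"cover_edge")])
cv2.imwrite("pics/a5.png",cv2.resize(p["pixels"][150:285,310:490],(800,600),interpolation=cv2.INTER_CUBIC))
E
```

```text
[0.54693114 0.26693997 0.23964555] 0.04413851529558649 [ 0.22961435 -0.35385854 -1.83000391]
shift [ 0.2 -5.1 94.5] turn [-0.  -0.  -0.1] t 20.2
shift [  0.2  -5.8 105.5] turn [-0.  -0.  -0.1] t 20.2
[([0.534, 0.4, 0.176], 0.96), ([0.358, 0.194, 0.136], 0.91), ([0.329, 0.428, 0.104], 0.6)]
```

View pics/a5.png

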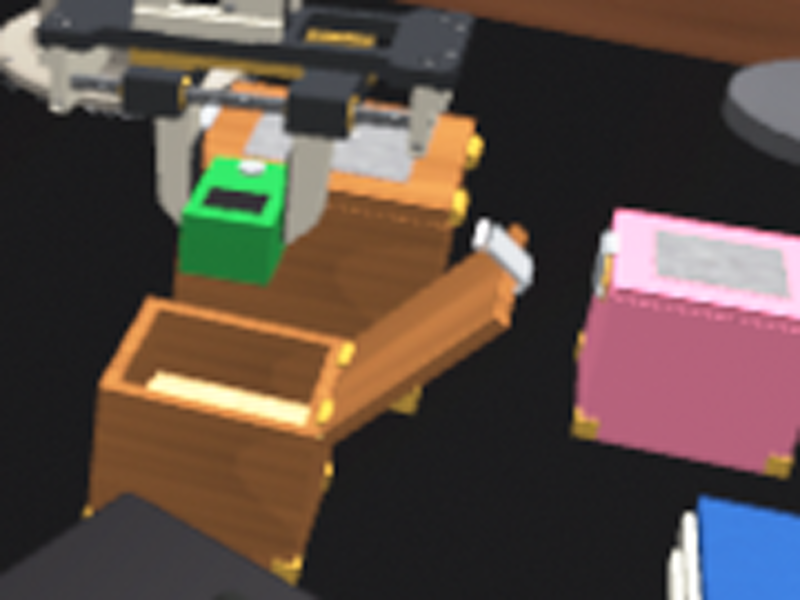

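>>> arm_command(series=[{"x": 0,"y": -1,"z": 20,"rx": 0,"ry": 0,"rz": 0},{"x": 0,"y": -2,"z": 40,"rx": 0,"ry": 0,"rz": 0},{"x": 0,"y": -3,"z": 55,"rx": 0,"ry": 0,"rz": 0},{"x": 0,"y": -4,"z": 68,"rx": 0,"ry": 0,"rz": 0},{"x": 0,"y": -4,"z": 80,"rx": 0,"ry": 0,"rz": 0},{"x": 0,"y": -5,"z": 90,"rx": 0,"ry": 0,"rz": 0},{"x": 0,"y": -5,"z": 97,"rx": 0,"ry": 0,"rz": 0},{"x": 0,"y": -5,"z": 102,"rx": 0,"ry": 0,"rz": 0},{"x": 0,"y": -5,"z": 102,"rx": 0,"ry": 0,"rz": 0}])

```text
time: 21.2
tool_pos: [0.546, 0.2697, 0.137]
tool_rot: [3.08, -0.001, -3.042]
contact_force: [-0.1, 0.3, -2.0]
opening: 0.0441
grip_force: 25.0
```

>>> arm_command(series=[{"x": 0,"y": 0,"z": 1,"rx": 0,"ry": 0,"rz": 0},{"x": 0,"y": 0,"z": 2,"rx": 0,"ry": 0,"rz": 0},{"x": 0,"y": 0,"z": 3,"rx": 0,"ry": 0,"rz": 0},{"x": 0,"y": 0,"z": 3,"rx": 0,"ry": 0,"rz": 0}])

```text
time: 21.6
tool_pos: [0.5462, 0.2699, 0.1346]
tool_rot: [3.08, -0.001, -3.042]
contact_force: [-1.3, 0.1, -2.6]
opening: 0.0438
grip_force: 25.0
```

>>> arm_command(series=[{"x": 0,"y": 0,"z": 1,"rx": 0,"ry": 0,"rz": 0},{"x": 0,"y": 0,"z": 2,"rx": 0,"ry": 0,"rz": 0},{"x": 0,"y": 0,"z": 2,"rx": 0,"ry": 0,"rz": 0}])

```text
time: 21.9
tool_pos: [0.5462, 0.27, 0.1333]
tool_rot: [3.08, 0.0, -3.042]
contact_force: [-2.0, -1.5, 4.5]
opening: 0.0434
grip_force: 25.0
```

>>> arm_command(series=[{"x": 0,"y": 0,"z": 0,"rx": 0,"ry": 0,"rz": 0},{"x": 0,"y": 0,"z": 0,"rx": 0,"ry": 0,"rz": 0},{"x": 0,"y": 0,"z": 0,"rx": 0,"ry": 0,"rz": 0},{"x": 0,"y": 0,"z": 0,"rx": 0,"ry": 0,"rz": 0}], hand=50)

```text
time: 22.3
tool_pos: [0.5462, 0.27, 0.1324]
tool_rot: [3.08, -0.001, -3.042]
contact_force: [0.4, 0.5, 0.6]
opening: 0.05
grip_force: 0.0
```

>>> arm_command(series=[{"x": 0,"y": 0,"z": -5,"rx": 0,"ry": 0,"rz": 0},{"x": 0,"y": 0,"z": -20,"rx": 0,"ry": 0,"rz": 0},{"x": 0,"y": 0,"z": -45,"rx": 0,"ry": 0,"rz": 0},{"x": 0,"y": 0,"z": -90,"rx": 0,"ry": 0,"rz": 0},{"x": 0,"y": -40,"z": -115,"rx": 1,"ry": 0,"rz": 0},{"x": 0,"y": -85,"z": -115,"rx": 2,"ry": 0,"rz": 0},{"x": 0,"y": -130,"z": -115,"rx": 3,"ry": 0,"rz": 0},{"x": 0,"y": -175,"z": -115,"rx": 3.5,"ry": 0,"rz": 0},{"x": 0,"y": -175,"z": -115,"rx": 3.5,"ry": 0,"rz": 0}])

```text
time: 23.2
tool_pos: [0.5647, 0.0845, 0.2367]
tool_rot: [-3.14, -0.001, -3.047]
contact_force: [0.4, 1.1, 0.1]
opening: 0.0497
grip_force: 0.0
```

```bash
python3 - <<'E'
from h import *
p=read_camera("scene");q=read_camera("top")
for n,pp in (("s",p),("t",q)):
  for k in ("separator","tuner","cover_edge","cover_hinge"): print(n,k,[(np.round(a["point"],3).tolist(),round(a["confidence"],2)) for a in mark_of(pp,k)])
f=lambda I:cv2.resize(I,(400,400),interpolation=cv2.INTER_CUBIC)
print(fit([q],segs(rect(.034,.022,.088)),[.546,.2735,.1]))
cv2.imwrite("pics/a6.png",np.hstack([f(p["pixels"][190:280,320:410]),f(q["pixels"][170:260,150:240])]))
E
```

```text
s separator [([0.542, 0.274, 0.046], 0.62)]
s tuner [([0.544, 0.274, 0.054], 0.74), ([0.713, 0.156, 0.001], 0.5), ([0.534, 0.403, 0.179], 0.41)]
s cover_edge [([0.33, 0.429, 0.102], 0.87), ([0.359, 0.196, 0.136], 0.71), ([0.536, 0.403, 0.176], 0.68)]
s cover_hinge [([0.536, 0.33, 0.093], 0.73), ([0.342, 0.34, 0.129], 0.7), ([0.575, -0.09, -0.001], 0.67), ([0.712, 0.156, -0.001], 0.5), ([0.546, 0.275, 0.048], 0.44)]
t separator [([0.535, 0.404, 0.18], 0.58)]
t tuner [([0.546, 0.272, 0.05], 0.89), ([0.505, -0.256, 0.0], 0.55)]
t cover_edge [([0.334, 0.429, 0.104], 0.92), ([0.532, 0.402, 0.177], 0.68), ([0.355, 0.19, 0.14], 0.68)]
t cover_hinge [([0.545, 0.329, 0.093], 0.86), ([0.314, 0.538, 0.094], 0.71)]
(array([0.5435, 0.2713, 0.031 ]), np.float64(-17.0))
```

View pics/a6.png

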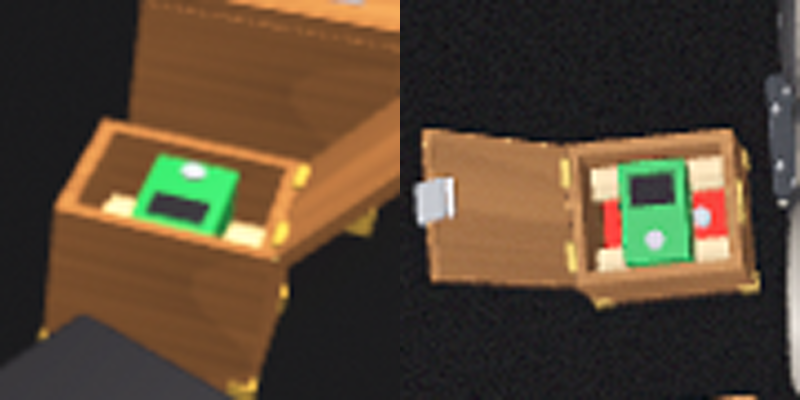

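```bash
python3 - <<'E'
from h import *
yw=.1;c=np.array([.546,.2735,0]);L=lambda v:c+Ro.from_euler("z",yw).apply(v)
for v in ([0,-.1,.29],[0,.18,.29],[0,.18,.2255]): go(L(v),R(yw))
E
```

```text
shift [ -0.3  84.4 -53.4] turn [ 0.  -0.   0.1] t 23.7
shift [ -0.6 364.4 -53.3] turn [ 0.  -0.   0.1] t 23.7
shift [ -0.6 364.3  11.2] turn [ 0.  -0.   0.1] t 23.7
```

>>> arm_command(series=[{"x": 0,"y": 10,"z": -35,"rx": 0,"ry": 0,"rz": 0},{"x": 0,"y": 50,"z": -53,"rx": 0,"ry": 0,"rz": 0},{"x": 0,"y": 95,"z": -53,"rx": 0,"ry": 0,"rz": 0},{"x": 0,"y": 143,"z": -53,"rx": 0,"ry": 0,"rz": 0},{"x": 0,"y": 191,"z": -53,"rx": 0,"ry": 0,"rz": 0},{"x": 0,"y": 239,"z": -53,"rx": 0,"ry": 0,"rz": 0},{"x": 0,"y": 287,"z": -53,"rx": 0,"ry": 0,"rz": 0},{"x": 0,"y": 335,"z": -53,"rx": 0,"ry": 0,"rz": 0},{"x": 0,"y": 365,"z": -53,"rx": 0,"ry": 0,"rz": 0},{"x": 0,"y": 365,"z": -53,"rx": 0,"ry": 0,"rz": 0},{"x": 0,"y": 365,"z": -20,"rx": 0,"ry": 0,"rz": 0},{"x": 0,"y": 365,"z": 11,"rx": 0,"ry": 0,"rz": 0},{"x": 0,"y": 365,"z": 11,"rx": 0,"ry": 0,"rz": 0},{"x": 0,"y": 365,"z": 11,"rx": 0,"ry": 0,"rz": 0}], hand=0, squeeze=10)

```text
time: 25.1
tool_pos: [0.5282, 0.4519, 0.2261]
tool_rot: [-3.141, -0.001, -3.042]
contact_force: [0.4, -0.1, 0.6]
opening: 0.0004
grip_force: 0.0
```

```bash
python3 - <<'E'
from h import *
yw=.1;c=np.array([.546,.2735,0]);L=lambda v:c+Ro.from_euler("z",yw).apply(v)
for v in ([0,.18,.2255],[0,.08,.2255],[0,-.01,.2205]): go(L(v),R(yw))
E
```

```text
shift [0.1 0.8 0.6] turn [-0.  -0.1 -0. ] t 25.1
shift [  0.  -99.2   0.6] turn [-0.  -0.1 -0. ] t 25.1
shift [  -0.  -189.2    5.6] turn [-0.  -0.1 -0. ] t 25.1
```

>>> arm_command(series=[{"x": 0,"y": -20,"z": 0,"rx": 0,"ry": 0,"rz": 0},{"x": 0,"y": -35,"z": 0,"rx": 0,"ry": 0,"rz": 0},{"x": 0,"y": -50,"z": 0,"rx": 0,"ry": 0,"rz": 0},{"x": 0,"y": -65,"z": 0,"rx": 0,"ry": 0,"rz": 0},{"x": 0,"y": -80,"z": 0,"rx": 0,"ry": 0,"rz": 0},{"x": 0,"y": -95,"z": 0,"rx": 0,"ry": 0,"rz": 0},{"x": 0,"y": -110,"z": 0,"rx": 0,"ry": 0,"rz": 0}])

```text
time: 25.8
tool_pos: [0.5391, 0.3417, 0.2258]
tool_rot: [3.141, -0.0, -3.042]
contact_force: [0.4, 0.9, -1.4]
opening: 0.0003
grip_force: 0.6
```

```bash
python3 - <<'E'
from h import *
p=read_camera("scene")
print([(np.round(a["point"],3).tolist(),round(a["confidence"],2)) for a in mark_of(p,"cover_edge")])
E
```

```text
[([0.329, 0.43, 0.105], 0.89), ([0.358, 0.195, 0.136], 0.78)]
```

>>> arm_command(series=[{"x": 0,"y": -15,"z": 1,"rx": 0,"ry": 0,"rz": 0},{"x": 0,"y": -30,"z": 2,"rx": 0,"ry": 0,"rz": 0},{"x": 0,"y": -45,"z": 3,"rx": 0,"ry": 0,"rz": 0},{"x": 0,"y": -60,"z": 4,"rx": 0,"ry": 0,"rz": 0},{"x": 0,"y": -75,"z": 5,"rx": 0,"ry": 0,"rz": 0},{"x": 0,"y": -80,"z": 5,"rx": 0,"ry": 0,"rz": 0}])

```text
time: 26.5
tool_pos: [0.5471, 0.2614, 0.2206]
tool_rot: [-3.141, -0.001, -3.043]
contact_force: [-0.0, 1.3, 0.5]
opening: 0.001
grip_force: 0.6
```

```bash
python3 - <<'E'
from h import *
yw=.1;c=np.array([.546,.2735,0]);L=lambda v:c+Ro.from_euler("z",yw).apply(v)
p=read_camera("scene")
print([(np.round(a["point"],3).tolist(),round(a["confidence"],2)) for a in mark_of(p,"cover_edge")])
go(L([0,-.038,.167]),R(yw))
cv2.imwrite("pics/a7.png",cv2.resize(p["pixels"][150:285,310:490],(800,600),interpolation=cv2.INTER_CUBIC))
E
```

```text
[([0.549, 0.245, 0.168], 0.91), ([0.331, 0.43, 0.102], 0.74), ([0.792, -0.044, -0.002], 0.46)]
shift [ -0.1 -26.6  53.7] turn [-0.  -0.  -0.1] t 26.6
```

View pics/a7.png

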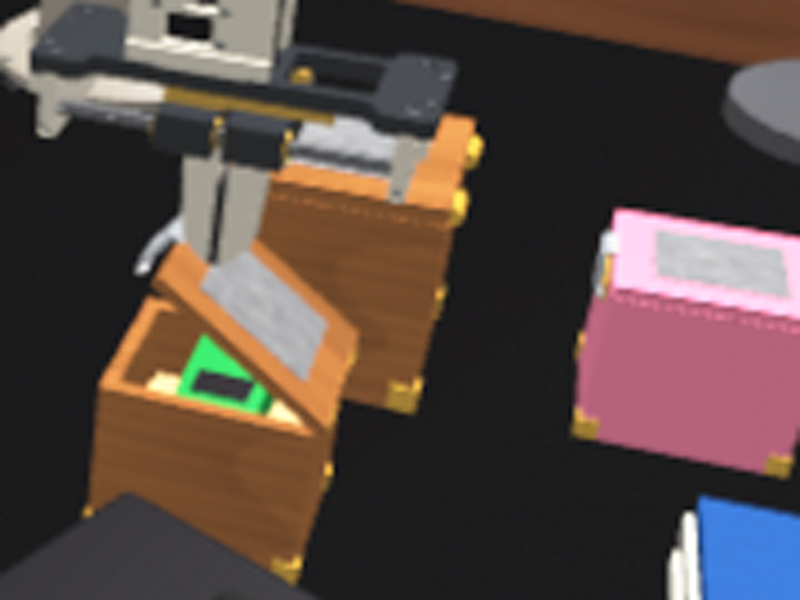

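>>> arm_command(series=[{"x": 0,"y": -4,"z": 10,"rx": 0,"ry": 0,"rz": 0},{"x": 0,"y": -8,"z": 20,"rx": 0,"ry": 0,"rz": 0},{"x": 0,"y": -14,"z": 30,"rx": 0,"ry": 0,"rz": 0},{"x": 0,"y": -20,"z": 38,"rx": 0,"ry": 0,"rz": 0},{"x": 0,"y": -24,"z": 44,"rx": 0,"ry": 0,"rz": 0},{"x": 0,"y": -26,"z": 47,"rx": 0,"ry": 0,"rz": 0}])

```text
time: 27.2
tool_pos: [0.5491, 0.2385, 0.1738]
tool_rot: [3.138, -0.001, -3.043]
contact_force: [-5.3, 8.7, 11.8]
opening: 0.0006
grip_force: 5.9
```

>>> arm_command(series=[{"x": 0,"y": 0,"z": 2,"rx": 0,"ry": 0,"rz": 0},{"x": 0,"y": 0,"z": 4,"rx": 0,"ry": 0,"rz": 0},{"x": 0,"y": 0,"z": 6,"rx": 0,"ry": 0,"rz": 0},{"x": 0,"y": 0,"z": 6,"rx": 0,"ry": 0,"rz": 0}])

```text
time: 27.6
tool_pos: [0.5493, 0.2376, 0.1677]
tool_rot: [3.141, -0.001, -3.042]
contact_force: [-0.8, 2.4, 4.5]
opening: 0.0008
grip_force: 2.4
```

>>> arm_command(series=[{"x": 0,"y": 0,"z": 1,"rx": 0,"ry": 0,"rz": 0},{"x": 0,"y": 0,"z": 2,"rx": 0,"ry": 0,"rz": 0},{"x": 0,"y": 0,"z": 2,"rx": 0,"ry": 0,"rz": 0}])

```text
time: 27.9
tool_pos: [0.5493, 0.2376, 0.1675]
tool_rot: [3.141, 0.0, -3.042]
contact_force: [-5.6, 0.8, 15.5]
opening: 0.0009
grip_force: 8.1
```

Stiff now at the shut height (tip at 102 mm), so it has snapped. Retreat and check.

>>> arm_command(series=[{"x": 0,"y": 0,"z": -10,"rx": 0,"ry": 0,"rz": 0},{"x": 0,"y": 0,"z": -50,"rx": 0,"ry": 0,"rz": 0},{"x": 0,"y": -40,"z": -90,"rx": 0,"ry": 0,"rz": 0},{"x": 0,"y": -85,"z": -100,"rx": 0,"ry": 0,"rz": 0},{"x": 0,"y": -130,"z": -100,"rx": 0,"ry": 0,"rz": 0},{"x": 0,"y": -170,"z": -100,"rx": 0,"ry": 0,"rz": 0},{"x": 0,"y": -170,"z": -100,"rx": 0,"ry": 0,"rz": 0}])

```text
time: 28.6
tool_pos: [0.5668, 0.0633, 0.2653]
tool_rot: [-3.14, -0.001, -3.047]
contact_force: [0.7, 1.1, -0.0]
opening: 0.0005
grip_force: 0.0
```

```bash
python3 - <<'E'
from h import *
for n in("scene","top"):
    p=read_camera(n)
    for k in ("cover_edge","cover_hinge"): print(n,k,[(np.round(a["point"],3).tolist(),round(a["confidence"],2)) for a in mark_of(p,k)])
    S=segs(rect(.047,.055,.102))
    if n=="scene":
        for dz in (0,): print(fit([p],S,[.546,.2735,.1],dz))
    I=p["pixels"]; c=proj(p,[.546,.2735,.06])[0].astype(int)
    r=I[c[1]-25:c[1]+25,c[0]-25:c[0]+25].astype(int)
    print("green px",((r[...,1]>r[...,2]*1.3)&(r[...,1]>80)).sum())
print(observe()["contact_force"],observe()["time"])
E
```

```text
scene cover_edge [([0.554, 0.222, 0.106], 0.97), ([0.331, 0.43, 0.098], 0.83), ([0.359, 0.194, 0.134], 0.63)]
scene cover_hinge [([0.537, 0.332, 0.092], 0.93), ([0.343, 0.341, 0.131], 0.84), ([0.315, 0.54, 0.096], 0.74)]
(array([0.5449, 0.2739, 0.0981]), np.float64(-16.0))
green px 0
top cover_edge [([0.334, 0.432, 0.105], 0.83), ([0.552, 0.218, 0.105], 0.82), ([0.357, 0.192, 0.136], 0.64)]
top cover_hinge [([0.344, 0.338, 0.128], 0.94), ([0.317, 0.538, 0.094], 0.76), ([0.547, 0.334, 0.091], 0.59)]
green px 0
[-0.0703579  -0.4244925  -0.52479798] 28.9
```

```bash
python3 -c "
from cell import *
print(hand_in())"
```

```text
the job is handed in; nothing more can be done
None
```

The separator lies flat on the ledges, the tuner stands in the middle of it along the hinge, and the cover is shut and held by its catch. I handed the job in at about 29 s on the robot's clock. The hand-in returned no verdict. I judged the cover caught because its free edge measured about 105 mm up, against 102 mm when shut and at least 113 mm if it had sprung back.

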